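# Shut and bolt the hatch of a carrying crate

## Robot

A 6-joint arm with a two-finger parallel gripper is mounted at the origin on a cart in front of the work surface, level with it; the furniture and walls round the work are solid. World frame = base frame: x ahead of the robot, y to its left, z up, the work surface at z = 0. Lengths are in mm, angles in rad, forces in N, time in s.
With the tool pointing down it reaches from about 350 to 775 mm from the base axis. Payload 5.5 kg.
Tool frame: the origin (TCP) lies midway between the tips of the shut fingers; the grasp point (between the pads) lies 19 mm behind it; z points along the fingers, y is the direction in which the jaws open and shut (so a half turn about z gives the same grasp; the last joint's range is limited). The gripper opens to 85 mm and grips with 20 to 120 N. Pads are 22 mm wide; open, the fingers measure 114 mm over their backs; the gripper's body (76 mm by 85 mm) begins 54 mm behind the grasp point. The pads swing forward as they close: fully open they stand 13 mm farther back than shut.
Start: joints at [1.181, 0.313, 0.046, 1.304, 0, 1.431], TCP at [142.169, 557.189, 231.323] pointing down, gripper open.
Joint ranges: [-2.76, 2.76], [-0.86, 1.69], [-1.03, 1.26], [-2.2, 2.34], [-1.47, 1.5], [-3.14, 3.14]. Speed limits (rad/s): [2.57, 2.57, 3.14, 3.14, 3.14, 3.14].

## Interface

Orientations are given as a unit quaternion [x, y, z, w].
In Python, from workcell import r, optics, job gives the robot as it stands.
- The arm moves only by the tool step_arm, never from a script. Its argument "rows" is a list of rows, each a list of 3 entries, a list of its own where there are three numbers: the turn, a rotation vector about the world's x, y, z in rad, then the shift along the world's x, y, z in mm, then the opening in per cent of the stroke, from 0 (shut) to 100 (fully open). A call has 1 to 5 rows; each row shifts and turns the pose as measured when the row begins; what a row does not reach is not made up. A row lasts 1/12 s, in which the tool goes at most 41.7 mm and 7.16 degrees, less where a joint would pass 70% of its speed; a pose out of reach is approached as far as the arm can. A call with a gripper value outside its range is refused whole. The fingers move at their own pace and stop on an object; the grip force is fixed at half the most. Time passes only in rows, so rows that do not move let the fingers close. It gives the time, the measured TCP pose, the force and the opening at its end, in the units of the state.
- r.get_obs(): the state, without advancing time (a new reading comes with each control period).
- optics.read_camera(name): name is "scene" or "top"; returns a dict with "color" (400x640x3 uint8, red, green, blue), "K" (3x3 intrinsics, pixels), "position" and "orientation" of the camera in the world. Camera axes: x right, y up, looking along -z (the intrinsics and any distortion apply to the point x, -y, -z); pixel columns grow to the right and rows downward; lengths in mm; the calibration is good to about 2 mm. A picture is of the moment at which its call begins. There is no depth.
- job.close_job(): hands the job in, once; it reports no verdict.
The state is a dict: "t": time; "joint_positions": joint angles; "joint_vel": joint speeds; "tau": joint torques, N m; "ee_pos": TCP position; "eef_rot": TCP orientation; "contact_force": force on the tool from outside, world axes, zero at the start; "moment": the same for the moment, N m; "finger_gap": opening from 0.0 (shut) to 1.0 (fully open).
Only numpy, scipy, OpenCV 4.12 (cv2) and the standard library are available. Lean on these libraries where they do the work, as an engineer would, in place of code of your own. Each camera call takes 0.05 s, during which the arm holds its last target.

## Task

Get the small livestock crate ready to travel: close its hatch fully, slide the barrel bolt on the hatch all the way across into the keeper on the crate, and turn the bolt's handle down into the notch in the barrel so that it cannot slide back. Do not knock the sanding block off the crate.

Things in the scene. Friction and masses are not known exactly. Their poses are not given: they have to be found in the camera images.
- crate: pine crate, 344 x 344 mm and 140 mm high, fixed to the bench, slatted sides and a boarded top. Origin at the centre of its underside; its own z is up, its own x points away from the robot (give or take the yaw) to the hinged side of the hatch, its own y to the left. In its top is a hatch, 205 mm (x) by 200 mm (y), flush with the top boards when shut
- crate_top (a point): centre of the crate's top, at the height of the boards (140 mm over the bench)
- hatch (a joint): hinge of the hatch, rad: 0 shut, grows as it opens; at the start it stands 0.35 to 0.75 open. Its axis runs along the crate's y through the point x = +125 mm, at the height of the crate's top; the free edge is the one nearer the robot. The hinges are stiff: the hatch stays where it is left, and about 1 to 3 N down on the free edge swings it shut
- hatch_edge (a point): middle of the upper free edge of the hatch (208 mm from the hinge axis, moves with the hatch). The barrel bolt lies on the hatch's top in line with this point, from 10 to 120 mm behind it, so press the hatch 50 to 80 mm to the side of this point
- bolt (a joint): slide of the 12 mm bolt rod, m: 0 withdrawn, 0.047 fully shot, along the crate's -x (towards the robot); takes about 3 N, starts at 0 to 0.012. It runs in a dark steel barrel 110 mm long, 20 mm wide, 22 mm high, rod axis 12 mm over the boards. Barrel and keeper lie at crate y = 0; with the hatch shut the handle is at crate x = +10 mm (withdrawn) to -37 mm (shot) and moves with the rod
- handle (a joint): turning of the handle about the rod, rad: 0 = square to the hatch (upright when it is shut), 1.5 = fully down on the crate's -y side (right, seen from the robot). The slot keeps it upright (play 0.15) until the rod is shot about 0.042 or more; there it can drop into the 13 mm wide notch in the barrel's side. Turns with 1 to 2 N at the knob and stays where it is left
- knob (a point): centre of the handle's 15 mm ball knob, 38 mm from the rod's axis on an 8 mm thick stem (upright, it stands 50 mm over the hatch boards and its top 57.5 mm)
- notch (a point): middle of the notch on the side of the barrel (moves with the hatch), at the height of the rod's axis
- keeper_mouth (a point): mouth of the keeper, a dark steel staple on the front board of the crate, 24 mm high, with a 15 mm wide opening that the rod enters; centre of the opening, 17 mm in front of the shut hatch's edge. Rod and keeper are in line only when the hatch is fully shut
- block_centre (a point): centre of a loose cork sanding block, 110 x 65 x 32 mm, lying on the left side board of the crate's top

How it is judged:
By the outcome, as a careful person would: the job done as asked, in the order asked, and still so for the second after the job is handed in, with the robot touching nothing.
It also fails if it takes over 48 s, if anything falls off the work surface, if the arm or the gripper's body presses on something with over 40 N, if the wrist force passes 120 N, or if a joint passes its speed limit or range.

## Working session

There is one attempt and no reset: what is moved stays moved. The work goes in short steps, Python scripts to look and compute and a tool call to move; the robot and the scene stay as the last step left them, time stands still between calls to the robot, and variables do not carry over. Pictures are saved under pics/ and viewed, and the job is handed in when it is done.

Besides the shell and the picture viewer there is one more tool, called after "Request:" as name([rows], argument=value, ...), one row to a line, values as JSON. step_arm: Moves the arm, as the interface text tells. Its arguments: {"type":"object","properties":{"rows":{"type":"array"}},"required":["rows"]}

```bash
mkdir -p pics; python3 - <<'E'
from workcell import r, optics, job
import cv2,numpy as np
o=r.get_obs();print({k:np.round(v,3).tolist() for k,v in o.items()})
for n in("scene","top"):
    c=optics.read_camera(n);cv2.imwrite(f"pics/{n}0.png",c["color"][:,:,::-1]);print(n,{k:c[k] for k in c if k!="color"})
E
```

```text
{'t': 0.0, 'joint_positions': [1.181, 0.314, 0.045, 1.304, 0.0, 1.431], 'joint_vel': [-0.0, 0.0, 0.0, -0.0, -0.001, 0.002], 'tau': [-0.001, -48.062, 29.854, 0.019, -0.0, 0.0], 'ee_pos': [141.944, 556.689, 230.402], 'eef_rot': [0.125, 0.992, -0.001, -0.0], 'contact_force': [-0.154, -0.253, 0.575], 'moment': [0.018, -0.019, -0.033], 'finger_gap': 1.001}
scene {'K': array([[463.96544192,   0.        , 323.11687274],
       [  0.        , 463.96544192, 192.12256628],
       [  0.        ,   0.        ,   1.        ]]), 'position': array([ 733.88553931, -542.97511045,  740.60557744]), 'orientation': array([0.36494775, 0.03896696, 0.10877195, 0.92383082])}
top {'K': array([[477.67386924,   0.        , 306.78307664],
       [  0.        , 477.67386924, 203.77234874],
       [  0.        ,   0.        ,   1.        ]]), 'position': array([480.80344259,  25.74669522, 976.3892565 ]), 'orientation': array([ 0.05445877, -0.03730187, -0.70453907,  0.70658864])}
```

View pics/scene0.png

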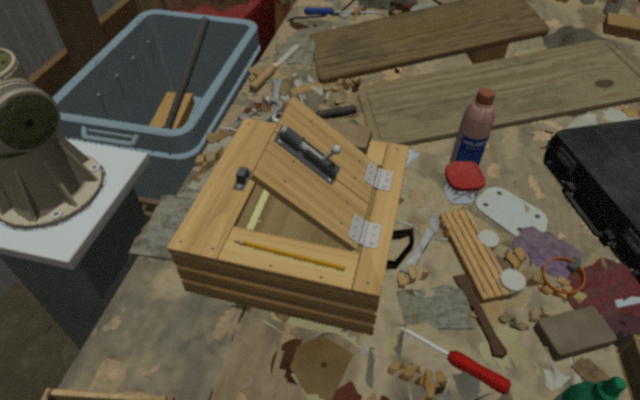

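View pics/top0.png

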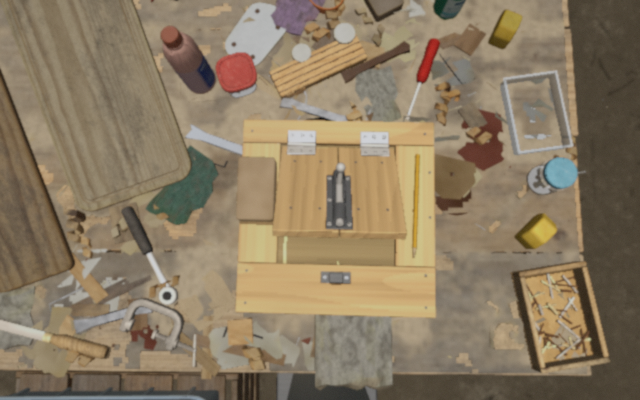

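```bash
cat > h.py <<'E'
from workcell import r, optics, job
import cv2,numpy as np
from scipy.spatial.transform import Rotation as R
from scipy.optimize import least_squares
def proj(c,P):
    p=R.from_quat(c["orientation"]).inv().apply(np.atleast_2d(P)-c["position"])
    q=np.c_[p[:,0],-p[:,1],-p[:,2]]; q=q/q[:,2:]
    return (q@c["K"].T)[:,:2]
def ray(c,uv):
    d=np.linalg.inv(c["K"])@[uv[0],uv[1],1]; d=R.from_quat(c["orientation"]).apply([d[0],-d[1],-d[2]])
    return d
def atz(c,uv,z):
    d=ray(c,uv);return c["position"]+d*(z-c["position"][2])/d[2]
def crop(c,x0,y0,w,h,name,s=4):
    im=c["color"][y0:y0+h,x0:x0+w,::-1]
    cv2.imwrite("pics/"+name,cv2.resize(im,None,fx=s,fy=s,interpolation=cv2.INTER_CUBIC))
E
python3 - <<'E'
from h import *
t=optics.read_camera("top");s=optics.read_camera("scene")
crop(t,225,110,220,215,"t1.png",2.7);crop(s,165,90,250,240,"s1.png",2.5)
for uv in [(244,122),(433,123),(436,316),(236,311)]: print(atz(t,uv,140))
E
```

```text
[739.36028128 160.83931367 140.        ]
[ 736.50522815 -179.57820616  140.        ]
[ 397.58229156 -174.63824096  140.        ]
[403.64743487 167.42724607 140.        ]
```

View pics/t1.png

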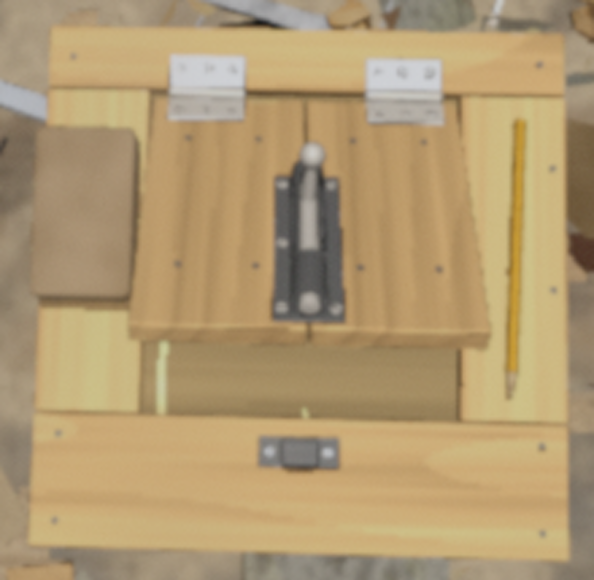

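View pics/s1.png

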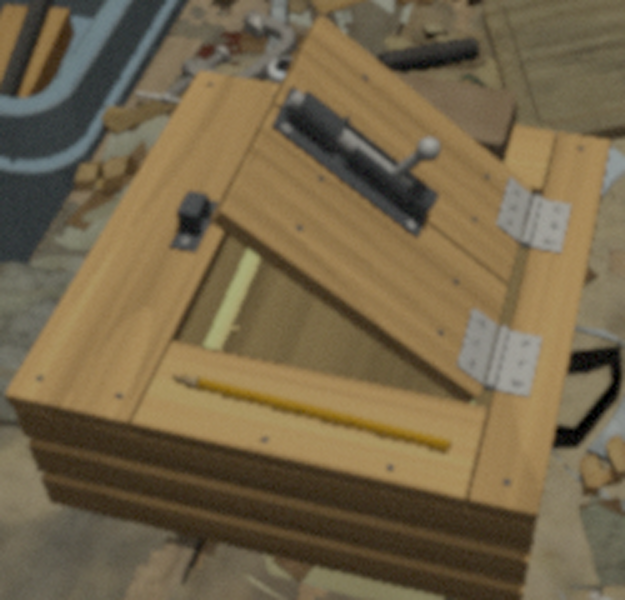

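```bash
cat >> h.py <<'E'
def geo(x,y,yaw,q,b=0.,h=0.):
    c,s=np.cos(yaw),np.sin(yaw)
    W=lambda p:np.array([x+c*p[0]-s*p[1],y+s*p[0]+c*p[1],p[2]])
    # hatch local: x from hinge toward free edge u, height v over top
    H=lambda u,yy,v: W([125-u*np.cos(q)+v*np.sin(q)*1, yy, 140+u*np.sin(q)+v*np.cos(q)])
    return W,H
E
python3 - <<'E'
from h import *
t=optics.read_camera("top");s=optics.read_camera("scene")
f=lambda p:np.array(p)/2.7+[225,110]
g=lambda p:np.array(p)/2.5+[165,90]
def pts(v):
    x,y,yaw,q,b,h=v
    W,H=geo(x,y,yaw,q)
    cr=[W([172,172,140]),W([172,-172,140]),W([-172,-172,140]),W([-172,172,140])]
    k=H(115+b,-38*np.sin(h),12+38*np.cos(h))
    keep=W([-97-8,0,164])
    A=cr+[k,H(208,100,0),H(208,-100,0)]
    B=cr+[k,H(208,100,0),H(208,-100,0)]
    return A,B
oa=[f(p) for p in [(50,28),(563,34),(568,559),(29,544),(313,154),(130,326),(490,333)]]
ob=[g(p) for p in [(606,140),(535,513),(10,400),(200,72),(428,148),(323,20),(220,213)]]
def res(v):
    A,B=pts([v[0],v[1],v[2]/100,v[3]/100,v[4],v[5]/100]);return np.r_[(proj(t,A)-oa).ravel(),(proj(s,B)-ob).ravel()]
so=least_squares(res,[570,-5,0,50,5,0],loss="soft_l1")
print(so.x.round(2));print(res(so.x).reshape(-1,2).round(1).tolist())
v=so.x;W,H=geo(v[0],v[1],v[2]/100,v[3]/100)
print("edge",H(208,0,0),"press",H(200,-65,0),H(200,65,0),"knob",H(115+v[4],0,50),"keeper",W([-100,0,152]))
# block
print(proj(t,[W([-20,130,172])]),[atz(t,f(p),172) for p in [(36,127),(137,128),(131,299),(33,297)]])
E
```

```text
[570.32  -5.71  -1.76  66.69   5.19   2.05]
[[-0.8, -1.5], [0.1, -1.1], [0.7, 0.3], [-0.8, 0.9], [-0.8, 0.3], [-1.3, -0.6], [0.6, -0.5], [2.0, 0.4], [1.4, 2.0], [-3.3, -1.0], [-1.2, -0.3], [-0.4, 1.3], [-1.3, -1.7], [-0.3, 0.3]]
edge [531.8957565   -5.03209072 268.66476258] press [537.03819335 -70.13252282 263.71611786] [539.32291975  59.8473988  263.71611786] knob [631.80674918  -6.78827953 253.63074641] keeper [470.33530867  -3.9500099  152.        ]
[[260.02239401 223.16994685]] [array([667.08047612, 164.1457493 , 172.        ]), array([666.35774562,  99.41759266, 172.        ]), array([556.78819356, 101.77481742, 172.        ]), array([557.91483211, 163.51655409, 172.        ])]
```

Request:
step_arm([
  [[0, 0, 0.047], [18, -25, 25], 0],
  [[0, 0, 0.047], [20, -32, 15], 0],
  [[0, 0, 0.047], [20, -32, 15], 0],
  [[0, 0, 0.047], [20, -32, 15], 0],
  [[0, 0, 0.047], [20, -32, 10], 0],
])

```text
t: 0.72
ee_pos: [238.2, 402.2, 308.1]
eef_rot: [-0.004, 1.0, -0.004, -0.001]
contact_force: [0.9, 0.1, -0.1]
finger_gap: 0.298
```

Request:
step_arm([
  [[0, 0, 0], [22, -33, 4], 0],
  [[0, 0, 0], [22, -33, 4], 0],
  [[0, 0, 0], [22, -33, 4], 0],
  [[0, 0, 0], [22, -33, 4], 0],
  [[0, 0, 0], [22, -33, 0], 0],
])

```text
t: 1.13
ee_pos: [351.3, 229.9, 328.8]
eef_rot: [-0.007, 1.0, -0.001, 0.002]
contact_force: [0.7, 0.5, -0.2]
finger_gap: -0.001
```

Request:
step_arm([
  [[0, 0, 0], [22, -33, 0], 0],
  [[0, 0, 0], [22, -33, 0], 0],
  [[0, 0, 0], [22, -33, 0], 0],
  [[0, 0, 0], [22, -33, 0], 0],
  [[0, 0, 0], [22, -33, 0], 0],
])

```text
t: 1.55
ee_pos: [464.5, 55.3, 331.0]
eef_rot: [-0.007, 1.0, -0.001, 0.005]
contact_force: [0.1, 0.8, -0.3]
finger_gap: 0.001
```

Request:
step_arm([
  [[0, 0, 0], [22, -32, 0], 0],
  [[0, 0, 0], [22, -32, -5], 0],
  [[0, 0, 0], [22, -32, -10], 0],
  [[0, 0, 0], [18, -30, -15], 0],
  [[0, 0, 0], [0, 0, 0], 0],
])

```text
t: 1.97
ee_pos: [554.9, -84.6, 299.8]
eef_rot: [-0.003, 1.0, -0.002, 0.008]
contact_force: [-0.3, 0.9, -0.1]
finger_gap: 0.003
```

Request:
step_arm([
  [[0, 0, 0], [0, 8, -25], 0],
  [[0, 0, 0], [-2, 4, -20], 0],
  [[0, 0, 0], [-5, 0, -10], 0],
  [[0, 0, 0], [-5, 0, -10], 0],
  [[0, 0, 0], [-5, 0, -10], 0],
])

```text
t: 2.38
ee_pos: [540.0, -76.1, 222.6]
eef_rot: [0.001, 1.0, -0.002, 0.009]
contact_force: [0.7, -0.2, 1.8]
finger_gap: -0.003
```

Request:
step_arm([
  [[0, 0, 0], [-5, 0, -14], 0],
  [[0, 0, 0], [-5, 0, -14], 0],
  [[0, 0, 0], [-4, 0, -14], 0],
  [[0, 0, 0], [-3, 0, -14], 0],
  [[0, 0, 0], [-2, 0, -8], 0],
])

```text
t: 2.8
ee_pos: [520.1, -75.0, 158.0]
eef_rot: [0.0, 1.0, -0.003, 0.011]
contact_force: [0.7, 0.3, 2.2]
finger_gap: 0.001
```

Request:
step_arm([
  [[0, 0, 0], [-1, 0, -6], 0],
  [[0, 0, 0], [0, 0, -5], 0],
  [[0, 0, 0], [0, 0, -4], 0],
  [[0, 0, 0], [0, 0, -3], 0],
  [[0, 0, 0], [0, 0, -2], 0],
])

```text
t: 3.22
ee_pos: [518.4, -74.5, 139.7]
eef_rot: [0.0, 1.0, -0.004, 0.012]
contact_force: [-10.6, 1.5, 27.0]
finger_gap: -0.002
```

Request:
step_arm([
  [[0, 0, 0], [0, 0, 4], 0],
  [[0, 0, 0], [0, 0, 25], 0],
  [[0, 0, 0], [0, 0, 30], 0],
  [[0, 0, 0], [0, 0, 30], 0],
  [[0, 0, 0], [20, -10, 20], 0],
])

```text
t: 3.63
ee_pos: [532.6, -81.4, 249.8]
eef_rot: [-0.001, 1.0, -0.001, 0.006]
contact_force: [0.9, -0.6, 0.2]
finger_gap: -0.001
```

```bash
python3 - <<'E'
from h import *
t=optics.read_camera("top");s=optics.read_camera("scene")
crop(t,225,110,220,215,"t2.png",2.7);crop(s,165,90,250,240,"s2.png",2.5)
print(r.get_obs()["contact_force"],r.get_obs()["ee_pos"])
E
```

```text
[-0.62116461  0.02357441 -0.03786073] [538.71718836 -84.46280295 250.82629067]
```

View pics/t2.png

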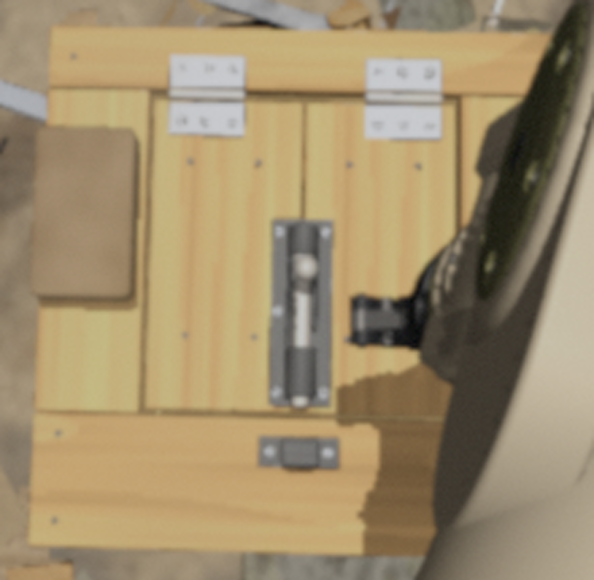

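View pics/s2.png

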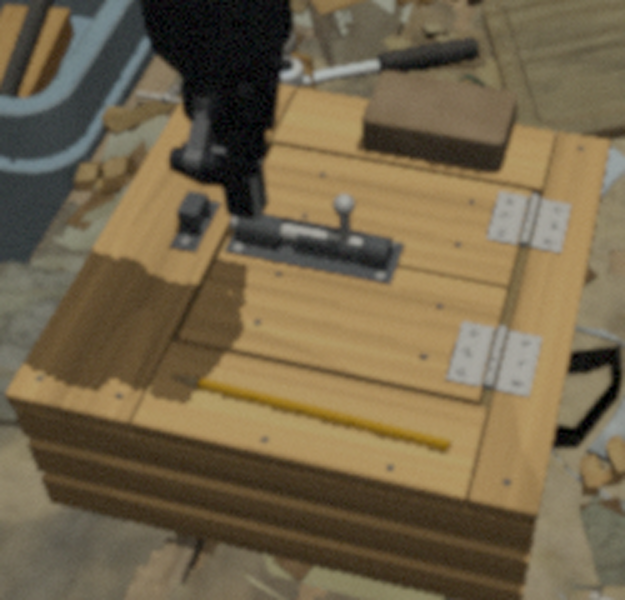

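The hatch now lies flush with an even gap. The block has not moved, and the knob stands upright at crop (304,268) in the top picture and (344,204) in the scene picture. Next I triangulate the knob.

```bash
python3 - <<'E'
from h import *
t=optics.read_camera("top");s=optics.read_camera("scene")
a=np.array([304,267])/2.7+[225,110];b=np.array([344,203])/2.5+[165,90]
f=lambda p:np.r_[proj(t,p)[0]-a,proj(s,p)[0]-b]
q=least_squares(f,[580,-5,190]);print(q.x,f(q.x),atz(t,a,190),atz(s,b,190))
k=np.array([300,453])/2.7+[225,110];print("keeper top",atz(t,k,164))
W,H=geo(570.3,-5.7,-.0176,0);print(W([10,0,190]),W([-37,0,190]),W([-105,0,164]))
E
```

```text
[575.21306925  -5.61146413 193.21978232] [-0.1383943  -0.34826998 -0.37723195  0.0650925 ] [575.0207371   -5.96702591 190.        ] [574.85984558  -2.14701111 190.        ]
keeper top [461.63439084  -4.07926385 164.        ]
[580.29845124  -5.87599091 190.        ] [533.30573041  -5.04883362 190.        ] [465.31626198  -3.8520954  164.        ]
```

Request:
step_arm([
  [[0, 0, 0], [28, 24, 0], 0],
  [[0, 0, 0], [28, 26, 0], 0],
  [[0, 0, 0], [20, 22, -10], 0],
  [[0, 0, 0], [4, 6, -25], 0],
  [[0, 0, 0], [0, 0, -25], 0],
])

```text
t: 4.25
ee_pos: [614.1, -1.5, 182.8]
eef_rot: [0.002, 1.0, -0.001, 0.005]
contact_force: [-0.2, 0.4, -0.5]
finger_gap: 0.002
```

Request:
step_arm([
  [[0, 0, 0], [-2, -4, -10], 0],
  [[0, 0, 0], [-6, 0, 0], 0],
  [[0, 0, 0], [-6, 0, 0], 0],
  [[0, 0, 0], [-6, 0, 0], 0],
  [[0, 0, 0], [-6, 0, 0], 0],
])

```text
t: 4.67
ee_pos: [583.6, -2.0, 162.5]
eef_rot: [0.001, 1.0, 0.001, -0.0]
contact_force: [3.2, 0.2, -1.5]
finger_gap: 0.002
```

Request:
step_arm([
  [[0, 0, 0], [0, -2, 7], 0],
  [[0, 0, 0], [-6, -1, 1], 0],
  [[0, 0, 0], [-8, 0, 0], 0],
  [[0, 0, 0], [-8, 0, 0], 0],
  [[0, 0, 0], [-8, 0, 0], 0],
])

```text
t: 5.08
ee_pos: [551.0, -5.2, 172.5]
eef_rot: [0.001, 1.0, 0.001, 0.001]
contact_force: [5.5, 0.7, -1.3]
finger_gap: 0.0
```

Request:
step_arm([
  [[0, 0, 0], [-4, 0, 0], 0],
  [[0, 0, 0], [-3, 0, 0], 0],
  [[0, 0, 0], [-2, 0, 0], 0],
])

```text
t: 5.33
ee_pos: [551.3, -6.1, 174.9]
eef_rot: [0.001, 1.0, 0.001, 0.014]
contact_force: [7.4, 0.0, -5.5]
finger_gap: -0.001
```

```bash
python3 - <<'E'
from h import *
t=optics.read_camera("top");s=optics.read_camera("scene")
crop(t,275,160,130,140,"t3.png",4);crop(s,215,140,130,80,"s3.png",6)
print(r.get_obs()["contact_force"],r.get_obs()["ee_pos"])
E
```

```text
[10.97210694  0.77490034 -5.98263313] [551.06010035  -6.09366996 174.87858968]
```

View pics/t3.png

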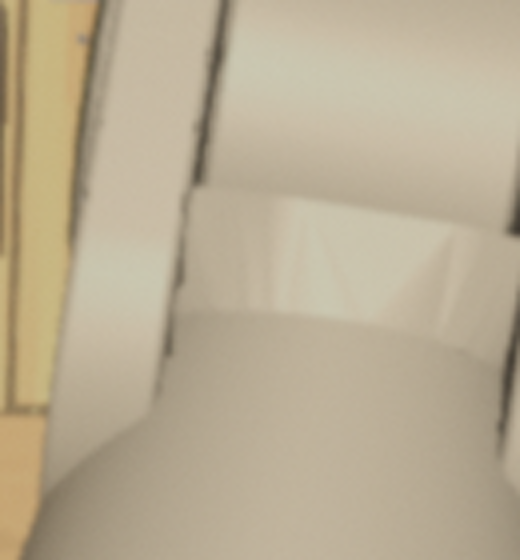

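View pics/s3.png

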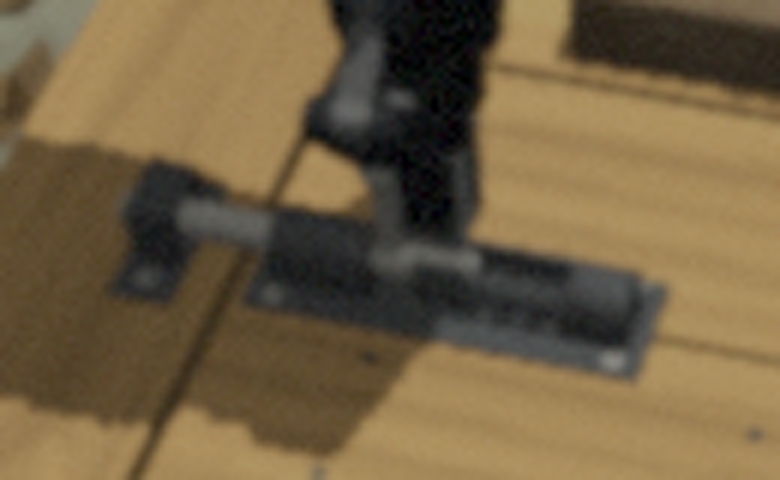

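```bash
python3 - <<'E'
from h import *
s=optics.read_camera("scene")
for sl in (0.02,.03,.036,.042,.047):
    W,H=geo(570.3,-5.7,-.0176,0)
    print(sl,[((proj(s,[W([10-sl*1000,0,z])])[0]-[215,140])*6).round() for z in (152,170,190)], W([10-sl*1000,0,0])[0])
o=r.get_obs();print(o["ee_pos"],o["eef_rot"])
print((proj(s,o["ee_pos"]) -[215,140])*6, (proj(s,o["ee_pos"]+[-11,-14,0]) -[215,140])*6)
E
```

```text
0.02 [array([478., 280.]), array([475., 237.]), array([473., 187.])] 560.3015487600206
0.03 [array([445., 274.]), array([442., 230.]), array([439., 181.])] 550.3030975200414
0.036 [array([425., 270.]), array([422., 227.]), array([419., 177.])] 544.3040267760539
0.042 [array([406., 266.]), array([402., 223.]), array([398., 173.])] 538.3049560320662
0.047 [array([390., 263.]), array([386., 220.]), array([382., 170.])] 533.3057304120766
[551.08976801  -6.08533371 174.87391749] [1.25775932e-03 9.99912189e-01 9.88623115e-04 1.31550170e-02]
[[443.25418184 220.54800552]] [[392.27075206 247.96355894]]
```

Request:
step_arm([
  [[0, 0, 0], [8, 0, 2], 0],
  [[0, 0, 0], [8, 10, 15], 0],
  [[0, 0, 0], [0, 28, 20], 0],
  [[0, 0, 0], [-8, 28, 10], 0],
  [[0, 0, 0], [0, 10, 0], 0],
])

```text
t: 5.9
ee_pos: [553.1, 68.4, 222.2]
eef_rot: [0.005, 1.0, 0.0, 0.008]
contact_force: [-0.4, 0.1, 0.4]
finger_gap: 0.002
```

```bash
python3 - <<'E'
from h import *
t=optics.read_camera("top");s=optics.read_camera("scene")
crop(s,195,120,160,110,"s4.png",5);crop(t,225,110,220,215,"t4.png",2.7)
o=r.get_obs();print(o["contact_force"],o["ee_pos"],o["eef_rot"])
E
```

```text
[ 0.91321795 -0.80556075 -0.17753311] [553.81491759  67.56467911 220.63423321] [ 4.48944629e-03  9.99957275e-01 -4.07261431e-04  8.07011652e-03]
```

View pics/s4.png

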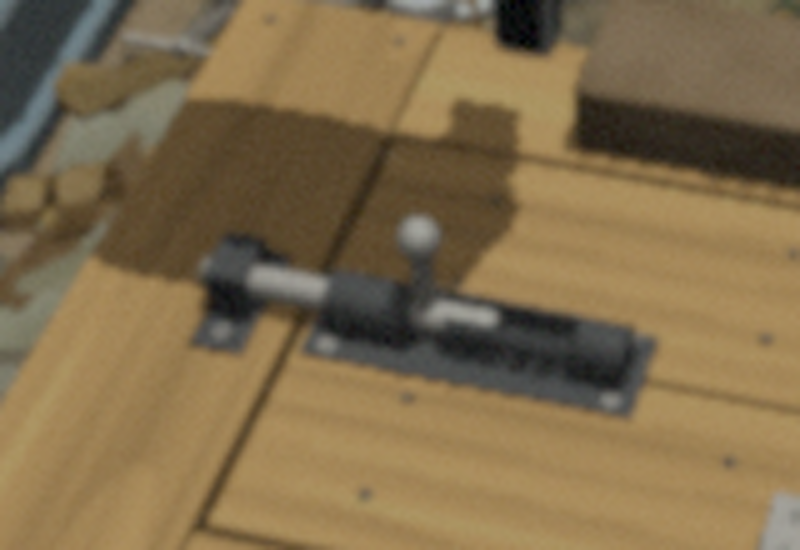

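View pics/t4.png

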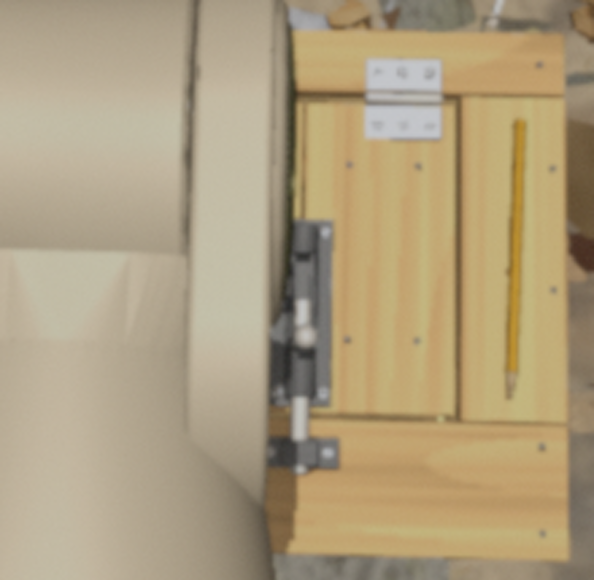

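Both views show the rod through the keeper and the handle upright at the front end of the slot, with the knob at (419,235) in the scene crop and (305,333) in the top crop.

```bash
python3 - <<'E'
from h import *
t=optics.read_camera("top");s=optics.read_camera("scene")
a=np.array([305,333])/2.7+[225,110];b=np.array([419,235])/5+[195,120]
print(atz(t,a,190),atz(s,b,190))
E
```

```text
[534.52880791  -6.41843026 190.        ] [532.69977529  -1.86390812 190.        ]
```

Request:
step_arm([
  [[0, 0, 0], [-10, -8, -15], 0],
  [[0, 0, 0], [-8, -10, -15], 0],
  [[0, 0, 0], [-2, -10, -8], 0],
  [[0, 0, 0], [0, -10, 0], 0],
  [[0, 0, 0], [0, -8, 0], 0],
])

```text
t: 6.52
ee_pos: [531.4, 14.1, 177.1]
eef_rot: [0.007, 1.0, -0.001, 0.005]
contact_force: [0.2, 0.7, 0.8]
finger_gap: 0.001
```

Request:
step_arm([
  [[0, 0, 0], [1, -7, 0], 0],
  [[0, 0, 0], [0, -7, 0], 0],
  [[0, 0, 0], [0, -7, 0], 0],
  [[0, 0, 0], [0, -7, -1], 0],
  [[0, 0, 0], [0, -7, -1], 0],
])

```text
t: 6.93
ee_pos: [534.4, -26.2, 176.4]
eef_rot: [0.008, 1.0, -0.0, 0.006]
contact_force: [-1.0, 1.1, 0.2]
finger_gap: -0.003
```

Request:
step_arm([
  [[0, 0, 0], [0, -7, -2], 0],
  [[0, 0, 0], [0, -7, -2], 0],
  [[0, 0, 0], [0, -5, -2], 0],
])

```text
t: 7.18
ee_pos: [535.7, -48.2, 171.2]
eef_rot: [0.008, 1.0, -0.001, 0.007]
contact_force: [-1.2, 0.9, -0.1]
finger_gap: -0.0
```

```bash
python3 - <<'E'
from h import *
s=optics.read_camera("scene")
crop(s,195,120,160,110,"s5.png",5)
o=r.get_obs();print(o["contact_force"],o["ee_pos"],o["eef_rot"])
E
```

```text
[ 0.48635181 -0.93749671 -0.03588324] [535.48262009 -48.91707271 170.67740221] [ 0.00888078  0.99993592 -0.00142623  0.00687483]
```

View pics/s5.png

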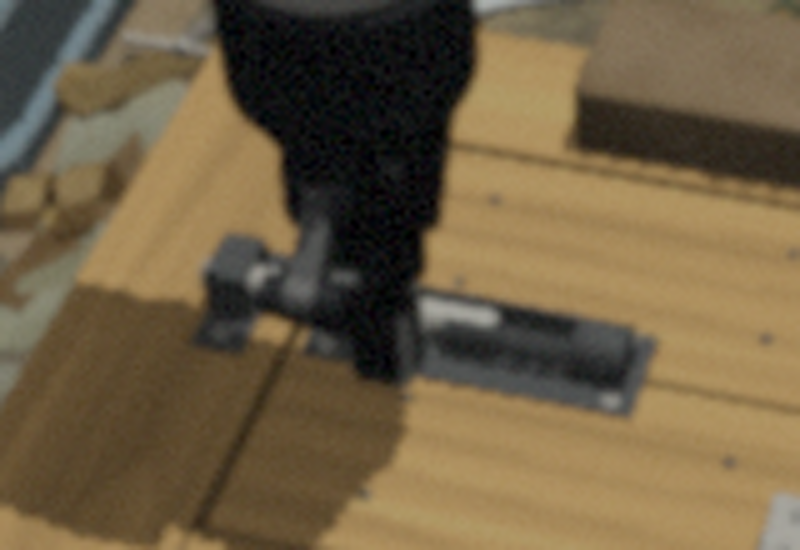

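Request:
step_arm([
  [[0, 0, 0], [-1, 2, -4], 0],
  [[0, 0, 0], [0, 0, -4], 0],
  [[0, 0, 0], [0, 0, -3], 0],
])

```text
t: 7.48
ee_pos: [535.8, -51.5, 160.6]
eef_rot: [0.011, 1.0, -0.006, 0.009]
contact_force: [-1.2, -1.8, 1.6]
finger_gap: 0.001
```

Request:
step_arm([
  [[0, 0, 0], [0, 0, 12], 0],
  [[0, 0, 0], [0, -10, 25], 0],
  [[0, 0, 0], [0, -30, 25], 0],
  [[0, 0, 0], [0, -30, 20], 0],
])

```text
t: 7.82
ee_pos: [530.0, -114.9, 237.1]
eef_rot: [0.006, 1.0, -0.002, 0.001]
contact_force: [0.7, -0.4, -0.5]
finger_gap: 0.005
```

```bash
python3 - <<'E'
from h import *
s=optics.read_camera("scene");t=optics.read_camera("top")
crop(s,195,120,160,110,"s6.png",5);crop(t,295,190,100,110,"t6.png",5)
o=r.get_obs();print(o["contact_force"],o["ee_pos"],o["eef_rot"])
E
```

```text
[ 0.48376085 -0.1137533  -0.2410472 ] [ 532.17153199 -118.73099861  239.31756312] [ 0.00869446  0.99994706 -0.0036576   0.00411088]
```

View pics/s6.png

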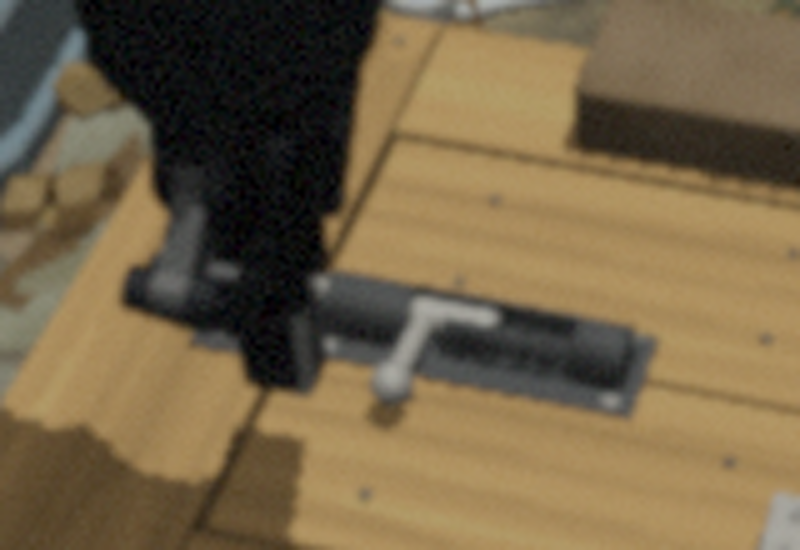

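View pics/t6.png

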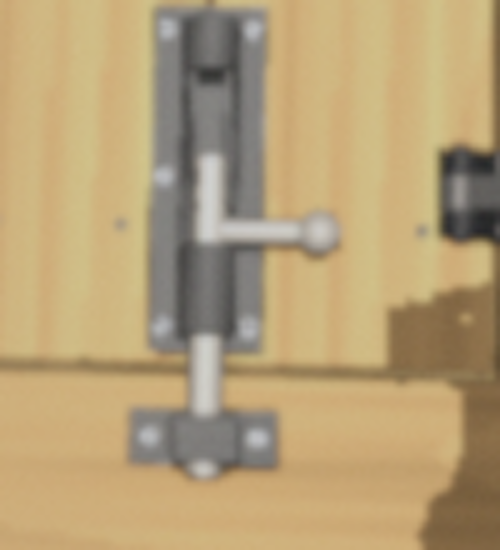

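```bash
python3 - <<'E'
from h import *
s=optics.read_camera("scene");t=optics.read_camera("top")
a=np.array([319,230])/5+[295,190];b=np.array([393,383])/5+[195,120]
W,H=geo(570.3,-5.7,-.0176,0)
for h in (1.1,1.2,1.3,1.4,1.5):
    k=[W([-36.5,-38*np.sin(h),152+38*np.cos(h)])]; print(h,k[0].round(1),proj(t,k)[0]-a,proj(s,k)[0]-b)
f=lambda p:np.r_[proj(t,p)[0]-a,proj(s,p)[0]-b]
q=least_squares(f,[580,-5,190]);print(q.x,f(q.x))
W,H=geo(570.3,-5.7,-.0176,0)
# calibration bias from upright knob
E
```

```text
1.1 [533.2 -38.9 169.2] [-2.03292451 -0.99040212] [-0.17331954 -5.87950312]
1.2 [533.2 -40.5 165.8] [-1.27761688 -0.83911541] [-0.31933289 -3.82932573]
1.3 [533.2 -41.7 162.2] [-0.74392342 -0.68818224] [-0.39265303 -1.88024405]
1.4 [533.1 -42.5 158.5] [-0.43451662 -0.53916719] [-0.39296609 -0.05336795]
1.5 [533.1 -43.  154.7] [-0.34958365 -0.39357381] [-0.32086333  1.63200675]
[533.04819871 -42.87864442 158.5145764 ] [-0.20840783 -0.48296412 -0.51796565  0.07438173]
```

The handle is down in the notch at about 1.4 to 1.5 rad. I'll press once more, straight down on the knob, to seat it.

Request:
step_arm([
  [[0, 0, 0], [0, 25, -12], 0],
  [[0, 0, 0], [0, 25, -16], 0],
  [[0, 0, 0], [0, 18, -16], 0],
  [[0, 0, 0], [0, 3, -14], 0],
  [[0, 0, 0], [0, 0, 0], 0],
])

```text
t: 8.43
ee_pos: [526.3, -36.5, 170.5]
eef_rot: [0.007, 1.0, 0.0, -0.002]
contact_force: [-0.9, -0.1, -0.6]
finger_gap: -0.002
```

Too far in y: the target is x 533, y -48.

Request:
step_arm([
  [[0, 0, 0], [6, -10, 2], 0],
  [[0, 0, 0], [0, 0, 0], 0],
  [[0, 0, 0], [0, 0, -3], 0],
])

```text
t: 8.68
ee_pos: [531.0, -44.4, 168.3]
eef_rot: [0.004, 1.0, 0.001, -0.004]
contact_force: [-1.1, -0.3, -0.4]
finger_gap: 0.003
```

Request:
step_arm([
  [[0, 0, 0], [1, -2, -3], 0],
  [[0, 0, 0], [0, 0, -2], 0],
  [[0, 0, 0], [0, 0, -2], 0],
])

```text
t: 8.93
ee_pos: [533.6, -48.4, 162.0]
eef_rot: [0.006, 1.0, 0.001, -0.003]
contact_force: [-1.0, 0.1, 1.1]
finger_gap: 0.002
```

Request:
step_arm([
  [[0, 0, 0], [0, 0, -2], 0],
  [[0, 0, 0], [0, 0, -2], 0],
])

```text
t: 9.1
ee_pos: [534.3, -48.8, 159.8]
eef_rot: [0.006, 1.0, 0.001, -0.001]
contact_force: [-3.8, 2.2, 15.8]
finger_gap: 0.003
```

Request:
step_arm([
  [[0, 0, 0], [0, 0, 12], 0],
  [[0, 0, 0], [0, 0, 30], 0],
  [[0, 0, 0], [0, -20, 35], 0],
  [[0, 0, 0], [0, -35, 20], 0],
  [[0, 0, 0], [-10, -35, 10], 0],
])

```text
t: 9.52
ee_pos: [521.9, -135.6, 268.3]
eef_rot: [0.002, 1.0, 0.003, -0.004]
contact_force: [0.9, 0.1, 0.0]
finger_gap: 0.003
```

Request:
step_arm([
  [[0, 0, 0], [-10, -35, 0], 0],
  [[0, 0, 0], [-10, -35, 0], 0],
  [[0, 0, 0], [-10, -35, 0], 0],
  [[0, 0, 0], [-10, -35, 0], 0],
  [[0, 0, 0], [0, 0, 0], 0],
])

```text
t: 9.93
ee_pos: [480.8, -288.7, 274.2]
eef_rot: [0.003, 1.0, -0.002, 0.002]
contact_force: [0.4, 0.4, -0.3]
finger_gap: 0.004
```

```bash
python3 - <<'E'
from h import *
s=optics.read_camera("scene");t=optics.read_camera("top")
crop(s,165,90,250,240,"s7.png",2.5);crop(t,225,110,220,215,"t7.png",2.7)
o=r.get_obs();print(o["contact_force"],o["ee_pos"],o["t"])
E
```

```text
[-0.0423877   0.40350306 -0.19500706] [ 481.70515978 -284.30217018  274.28564007] 10.0333
```

View pics/s7.png

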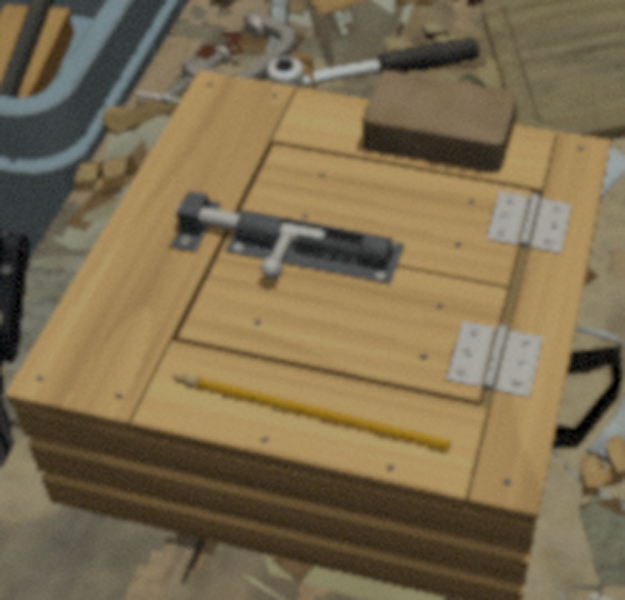

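View pics/t7.png

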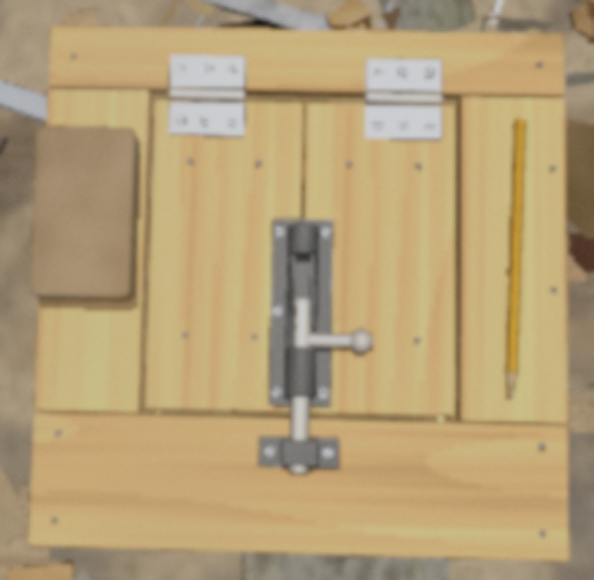

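The pictures show the hatch flush, the rod through the keeper (top crop 300,468), the handle down on the right (361,341), and the block and pencil where they started. The arm is clear of everything.

```bash
python3 -c "
from workcell import job
print(job.close_job())"
```

```text
the job is handed in; nothing more can be done
None
```

The crate is ready to travel, and I handed the job in at about 10 s with the arm well clear. I closed the hatch by pressing on its right half, pushed the bolt across by its handle, then turned the handle down to the right and pressed it home.

- **Hatch:** the last pictures from both cameras show it flush with the boards. The press ended against a firm stop, at about 27 N.
- **Bolt:** the rod shows right through the keeper. I measured it as shot about 46 mm, and it met a firm stop at about 11 N.
- **Handle:** it lies down in the notch. The camera estimate before the last press was about 1.4 rad, or about 1.5 rad once corrected for a 3 mm height error seen on the upright knob. The last press then met a hard stop at about 16 N; I did not measure the angle again after that.
- **Sanding block:** it and the pencil on the right-hand board have not visibly moved.

The two cameras disagreed by about 4 mm sideways on the knob, and a few crate corners fitted 2 to 3 pixels off. Neither affected the result. During the bolt push the tool dipped to 162 mm, about the height of the barrel's top. I raised it again, and the downward force stayed small.

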